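# Turn the specimen table to its mark and take the picture

## Task

Set the specimen up for its next photograph: with one finger, push the upright blade of the turntable round until it points at the orange marker disc (not the blue one) and stays there, then press the red shutter button fully down. Only push and press: do not pinch the blade, lift nothing, keep the specimen standing in the middle of its turntable, and leave everything else where it stands.

Things in the scene. Friction and masses are not known exactly. Their poses are not given: they have to be found in the camera images.
- axis (a point): Point on the turntable's vertical axis of rotation, at the blade's mid-height (49 mm above the table), turning with the turntable: its x axis points along the blade from the axis towards the tip, z is up.
- stage: The round dark grey plate under the turntable, 290 mm across, fixed, top 28 mm above the table, on a fixed board (420 x 520 mm) with a green mat, top 18 mm above the table. Origin: centre of its underside, on the turning axis. Its place and yaw vary. The turntable on it is a black disc 116 mm across, top 42 mm above the table.
- blade_tip (a point): Tip of the blade, 112 mm from the axis, 49 mm above the table. The blade is an upright white strip fixed to the turntable, from 43 to 112 mm from the axis, its lower edge 34 mm and its top 64 mm above the table, 7 mm thick (4 mm in the last 7 mm). From 57 to 103 mm from the axis a black rubber cheek on each side makes it 13 mm thick.
- blade_push (a point): Middle of the rubber-cheeked part of the blade, 88 mm from the axis, 49 mm above the table: a good place to push from the side.
- rotor (a joint): Turn of the turntable, rad, growing anticlockwise seen from above; 0 is the plate's own x axis (not the world's). It turns from -3 to 3 rad. Dry friction of about 0.12 N m (some 1.5 N at the middle of the cheeks) stops it where it is left.
- cheek_left: Black rubber cheek, 46 x 3 x 22 mm, on the blade's left side (+y of axis). Origin at its centre. It gives up to 1 mm when pushed. Pressing both cheeks at once with the fingers counts as pinching.
- cheek_right: The same cheek on the blade's right side (-y of axis).
- marker_orange_c (a point): Centre of the top of the orange marker disc, 18 mm across, 3 mm thick, fixed on the dark grey plate 110 to 136 mm from the axis, top 31 mm above the table and below the blade. It starts left or right of the blade, some 45 to 125 degrees away. The blade points at it when its long centre line, drawn on outwards, passes over the disc.
- marker_blue_c (a point): Centre of the top of the blue marker disc, same size, on the other side. Not wanted now.
- specimen: The specimen: a brass bearing bracket, foot 60 x 36 mm, 45 mm tall, 0.18 to 0.35 kg, standing loose in the middle of the turntable disc and riding round with it. Origin: centre of its underside, 42 mm above the table.
- shutter_top (a point): Centre of the top of the red shutter button, 30 mm across, on the cream remote box (100 x 80 x 30 mm, fixed to the table), which stands at the left or the right of the imaging board. The button is pressed straight down.
- shutter (a joint): Travel of the shutter button, m: 0 up, 0.006 fully down (about 5 N); it springs back.
- pot: Bystander: open black plastic pot, 72 mm across, 85 mm tall, loose, standing on the table on the side away from the remote. Origin: centre of its underside.
- bearing: Bystander: steel bearing ring, 40 mm across, 14 mm tall, loose, on the near left corner of the imaging board. Origin: centre of its underside.
- lens: Bystander: black camera lens standing on end, 44 mm across, 42 mm tall, loose, on the near right corner of the imaging board. Origin: centre of its underside.
- cleaner: Bystander: white bottle with a blue cap, 44 mm across, 110 mm tall, loose, on the table, far left. Origin: centre of its underside.
- brush: Bystander: small brush about 170 mm long lying on the table, far right, loose.
- jar: Bystander: amber glass jar, 52 mm across, 55 mm tall, loose, on the table at the right. Origin: centre of its underside.
There are look-alikes about, which are no part of the job. What is shaped like the part that bears shutter_top but brown is not meant. Several things have the shape of the specimen; the one meant has the colours described above.

How it is judged:
By the outcome, as a careful person would: the job done as asked, in the order asked, and still so for the second after the job is handed in, with the robot touching nothing.
It also fails if it takes over 51 s, if anything falls off the work surface, if the arm or the gripper's body presses on something with over 40 N, if the wrist force passes 120 N, or if a joint passes its speed limit or range.

## Robot

A 6-joint arm with a two-finger parallel gripper is mounted at the origin on the work surface. World frame = base frame: x ahead of the robot, y to its left, z up, the work surface at z = 0. Lengths are in m, angles in degrees, forces in N, time in s.
With the tool pointing down it reaches from about 0.3 to 0.875 m from the base axis. Payload 4.2 kg.
Tool frame: the origin (TCP) lies midway between the tips of the shut fingers; the grasp point (between the pads) lies 19 mm behind it (arm.pinch_z is the distance from the TCP to the grasp point, in m); z points along the fingers, y is the direction in which the jaws open and shut (so a half turn about z gives the same grasp; the last joint's range is limited). The gripper opens to 85 mm and grips with 20 to 120 N. Pads are 22 mm wide; open, the fingers measure 114 mm over their backs; the gripper's body (76 mm by 85 mm) begins 54 mm behind the grasp point. The pads swing forward as they close: fully open they stand 13 mm farther back than shut.
Start: joints at [-64.63, 18.312, 89.639, -0, 72.044, -1.146], TCP at [0.257, -0.515, 0.231] pointing down, gripper open.
Joint ranges: [-177.97, 177.97], [-48.28, 115.42], [12.27, 149.76], [-77.06, 257.06], [2.81, 150.46], [-146.56, 146.56]. Speed limits (degrees/s): [147.25, 147.25, 180, 180, 180, 180].

## Interface

Orientations are given as a 3x3 rotation matrix whose columns are the frame's x, y, z axes.
In Python, from workcell import status, viewer, job, arm gives the robot as it stands.
- The arm moves only by the tool drive_tool, never from a script. Its argument "increments" is a list of rows, each a list of 3 entries, a list of its own where there are three numbers: the shift along the tool's x, y, z in mm, then the turn about the tool's z in degrees, then the opening, from 0 (shut) to 1 (fully open). In form: [[[tx, ty, tz], twist, hand], ...]. A call has 1 to 10 rows; each row is the pose to reach, as a shift and turn from the pose commanded when the call began, along the tool's axes at that moment; what a row does not reach only later rows make up. A row lasts 1/12 s, in which the tool goes at most 41.7 mm and 7.16 degrees, less where a joint would pass 70% of its speed; a pose out of reach is approached as far as the arm can. A call with a gripper value outside its range is refused whole. The fingers move at their own pace and stop on an object; "newtons" is the grip in N (left out, the last holds). Time passes only in rows, so rows that repeat a pose let the fingers close. It gives the time, the measured TCP pose, the force and the opening at its end, in the units of the state.
- status.get_obs(): the state, without advancing time (a new reading comes with each control period).
- viewer.read_camera(name): name is "side" or "top"; returns (picture, depth): 400x640x3 uint8, red, green, blue; 400x640 float32, m along the optical axis (not along the pixel's ray), 0 where there is no reading.
- viewer.calibration(name): a dict with "fx", "fy", "cx", "cy" (pixels), "k1" (the pictures are not rectified: a ray, as slopes to the right and down, at radius r is drawn at 1 + k1 r^2 times it, then the intrinsics apply), "rvec" (rotation vector, rad) and "tvec" (3), from world to camera coordinates, as OpenCV has them. Camera axes: x right, y down, z forward; pixel columns grow to the right and rows downward; lengths in m; the calibration is good to about 2 mm. A picture is of the moment at which its call begins. calibration takes no time and is no camera call.
- job.hand_in(): hands the job in, once; it reports no verdict.
The state is a dict: "clock": time; "q": joint angles; "joint_vel": joint speeds; "tau": joint torques, N m; "ee_pos": TCP position; "eef_rot": TCP orientation; "ft_force": force on the tool from outside, world axes, zero at the start; "wrist_torque": the same for the moment, N m; "finger_gap": finger opening in m.
Only numpy, scipy, OpenCV 4.12 (cv2) and the standard library are available. Lean on these libraries where they do the work, as an engineer would, in place of code of your own. Each camera call takes 0.05 s, during which the arm holds its last target.

## Working session

There is one attempt and no reset: what is moved stays moved. The work goes in short steps, Python scripts to look and compute and a tool call to move; the robot and the scene stay as the last step left them, time stands still between calls to the robot, and variables do not carry over. Pictures are saved under pics/ and viewed, and the job is handed in when it is done.

Besides the shell and the picture viewer there is one more tool, called after "Emit:" as name([rows], argument=value, ...), one row to a line, values as JSON. drive_tool: Moves the arm, as the interface text tells. Its arguments: {"type":"object","properties":{"increments":{"type":"array"},"newtons":{"type":"number"}},"required":["increments"]}

```bash
mkdir -p pics; ls; python3 - <<'E'
from workcell import status, viewer, job, arm
import cv2, numpy as np
for n in ("top","side"):
    p,d=viewer.read_camera(n); cv2.imwrite(f"pics/{n}0.png",p[:,:,::-1]); np.savez(f"{n}0.npz",p=p,d=d)
    print(n,viewer.calibration(n))
print(status.get_obs())
E
```

```text
pics
top {'fx': 421.5127528511955, 'fy': 421.5127528511955, 'cx': 315.6881995991357, 'cy': 199.65435489717674, 'k1': 0.0355385368512456, 'rvec': array([ 2.18319485, -2.21274721,  0.06550782]), 'tvec': array([0.01438977, 0.48781491, 1.17637843])}
side {'fx': 402.5396070432833, 'fy': 402.5396070432833, 'cx': 323.16774531137327, 'cy': 196.9074109977994, 'k1': 0.0012868099842364912, 'rvec': array([ 0.55144956, -2.51385515,  1.37668895]), 'tvec': array([0.46861183, 0.1749248 , 1.00807341])}
{'clock': 0.1, 'q': array([-6.46275890e+01,  1.83487076e+01,  8.96986375e+01,  3.63799945e-04,
        7.20431304e+01, -1.14500728e+00]), 'joint_vel': array([-0.00089175, -0.17756298, -0.20829888,  0.0637225 ,  0.06268546,
       -0.01575984]), 'tau': array([-6.12660751e-04, -4.16409802e+01, -2.34704196e+01, -1.50607384e-04,
        4.90684382e-03, -9.57810556e-06]), 'ee_pos': array([ 0.25655405, -0.5141314 ,  0.23056429]), 'eef_rot': array([[ 8.94799562e-01,  4.46467573e-01, -6.71183731e-04],
       [ 4.46468076e-01, -8.94798421e-01,  1.42936421e-03],
       [ 3.75906278e-05, -1.57865658e-03, -9.99998753e-01]]), 'ft_force': array([-0.05036638, -0.14535489,  0.56358801]), 'wrist_torque': array([-0.01857909, -0.04001717, -0.03604984]), 'finger_gap': 0.0856032632568466}
```

View pics/top0.png

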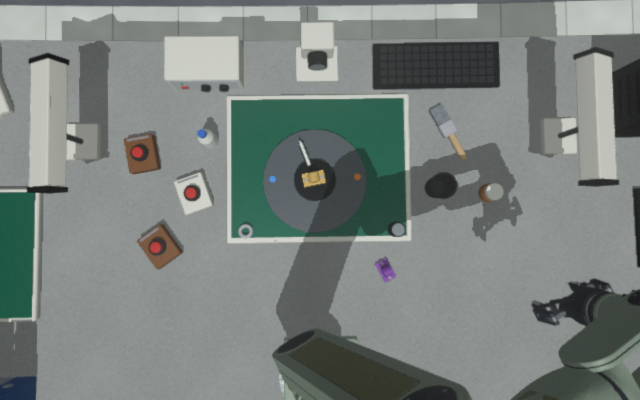

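View pics/side0.png

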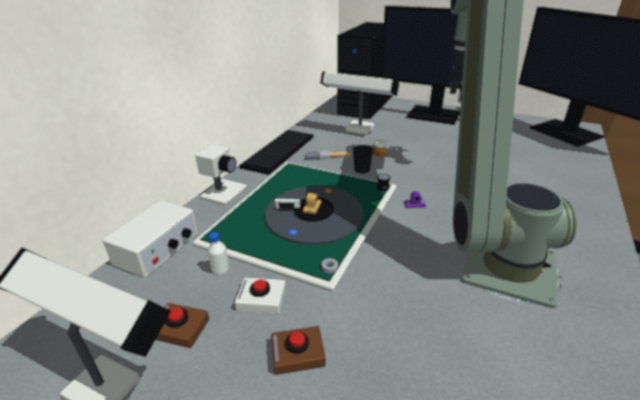

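The top view shows the blade pointing up, at about (305,150), with the turntable centre at about (315,180). One disc at (272,179) looks blue and one at (357,177) looks orange.
- **Shutter candidates:** the cream box at (192,193), and brown look-alikes at (141,153) and (157,246). I choose the cream one.
- **Specimen candidates:** brass at (314,178), and a purple look-alike at (385,269). I choose the brass one.

Next I'll check these in crops and measure.

```bash
cat > h.py <<'E'
import numpy as np, cv2
from workcell import status, viewer, job, arm
def cal(n):
    c=viewer.calibration(n); K=np.array([[c['fx'],0,c['cx']],[0,c['fy'],c['cy']],[0,0,1]])
    return K,np.array([c['k1'],0,0,0,0.]),cv2.Rodrigues(c['rvec'])[0],c['tvec']
def ray(n,uv):
    K,D,R,t=cal(n); x,y=cv2.undistortPoints(np.array([[uv]],float),K,D)[0,0]
    return -R.T@t, R.T@np.array([x,y,1.])
def onz(n,uv,z):
    o,d=ray(n,uv); return o+d*(z-o[2])/d[2]
def tri(uvt,uvs):
    o1,d1=ray('top',uvt);o2,d2=ray('side',uvs)
    s=np.linalg.lstsq(np.c_[d1,-d2],o2-o1,rcond=None)[0]
    a=o1+s[0]*d1;b=o2+s[1]*d2
    return (a+b)/2,np.linalg.norm(a-b)
def blobs(m,lo=4):
    n,l,s,c=cv2.connectedComponentsWithStats(m.astype(np.uint8)); return [(c[i].round(2),s[i,4],s[i,:4]) for i in range(1,n) if s[i,4]>=lo]
E
python3 - <<'E'
from h import *
for n in ('top','side'):
    p=np.load(f'{n}0.npz')['p'];h=cv2.cvtColor(p,cv2.COLOR_RGB2HSV);H,S,V=h[...,0],h[...,1],h[...,2]
    roi=np.zeros(H.shape,bool)
    if n=='top': roi[125:235,255:375]=1; rr=(slice(100,260),slice(120,420))
    else: roi[170:250,260:370]=1; rr=(slice(160,380),slice(150,420))
    print(n,'blue',blobs((H>100)&(H<125)&(S>100)&roi))
    print('orange',blobs((H<18)&(S>110)&(V>60)&roi))
    print('white',blobs((S<60)&(V>150)&roi))
    print('red',blobs(((H<6)|(H>174))&(S>150)&(V>90),20))
    c=p[rr]; f=2.6 if n=='top' else 2.6
    cv2.imwrite(f'pics/{n}0c.png',cv2.resize(c[:,:,::-1],None,fx=f,fy=f,interpolation=cv2.INTER_CUBIC))
E
```

```text
top blue [(array([272.1 , 178.72]), np.int32(39), array([269, 176,   7,   7], dtype=int32))]
orange [(array([356.91, 176.24]), np.int32(33), array([354, 174,   7,   6], dtype=int32))]
white [(array([304.3 , 152.99]), np.int32(71), array([299, 141,  11,  24], dtype=int32)), (array([321.12, 176.12]), np.int32(8), array([320, 175,   3,   3], dtype=int32)), (array([305.2, 179.4]), np.int32(5), array([304, 179,   3,   2], dtype=int32))]
red [(array([137.02, 151.87]), np.int32(98), array([132, 147,  11,  11], dtype=int32)), (array([190.4, 192.5]), np.int32(86), array([186, 188,  10,  10], dtype=int32)), (array([155.08, 246.91]), np.int32(92), array([150, 242,  11,  11], dtype=int32))]
side blue [(array([292.8 , 231.88]), np.int32(50), array([289, 229,   9,   7], dtype=int32))]
orange [(array([327.73, 190.5 ]), np.int32(22), array([325, 189,   6,   4], dtype=int32))]
white [(array([267.94, 177.63]), np.int32(71), array([260, 170,  20,  17], dtype=int32)), (array([332.8, 170.6]), np.int32(5), array([332, 170,   3,   2], dtype=int32)), (array([337.29, 171.57]), np.int32(7), array([336, 171,   4,   2], dtype=int32)), (array([288.49, 200.66]), np.int32(85), array([275, 199,  24,   8], dtype=int32)), (array([358.09, 242.28]), np.int32(130), array([350, 234,  15,  16], dtype=int32))]
red [(array([259.59, 285.43]), np.int32(119), array([253, 280,  14,  12], dtype=int32)), (array([175.72, 314.05]), np.int32(174), array([168, 307,  16,  15], dtype=int32)), (array([296.74, 338.55]), np.int32(206), array([289, 331,  16,  16], dtype=int32))]
```

View pics/top0c.png

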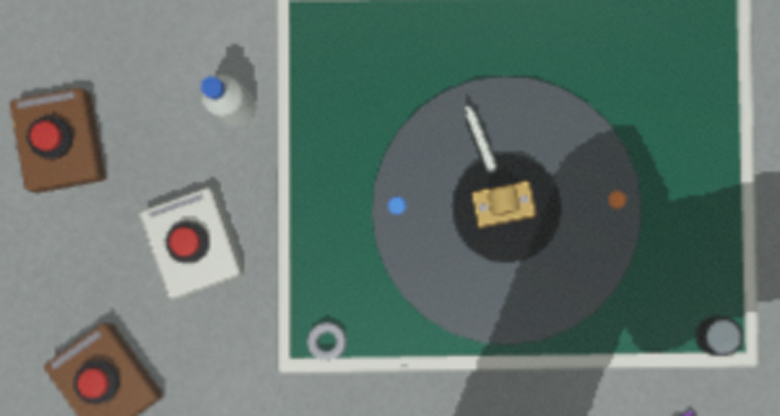

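View pics/side0c.png

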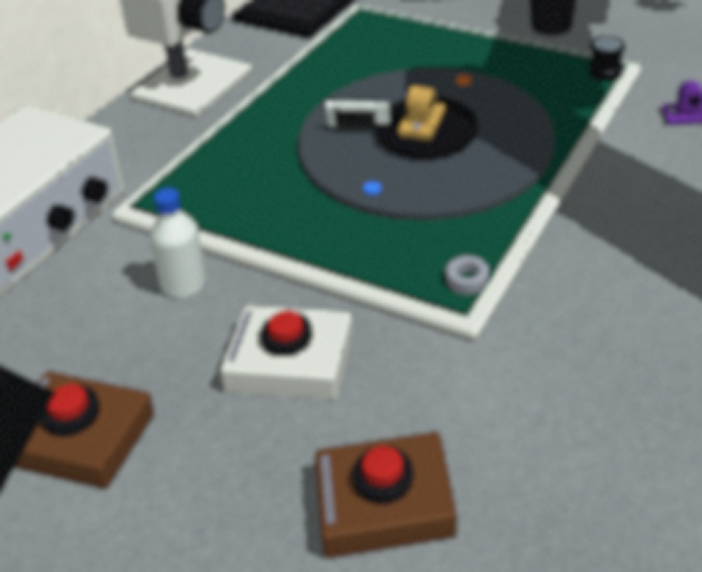

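The crops confirm my choices: orange disc at top (357,176), blue disc at (272,179), and the cream box's red button at (190,192.5). Now the positions.

```bash
python3 - <<'E'
from h import *
from scipy.optimize import least_squares
print('orange tri',tri((356.91,176.24),(327.73,190.5)),onz('top',(356.91,176.24),.031),onz('side',(327.73,190.5),.031))
print('blue tri',tri((272.1,178.72),(292.8,231.88)),onz('top',(272.1,178.72),.031))
print('button tri',tri((190.4,192.5),(259.59,285.43)))
for z in(.03,.04,.05):print(z,onz('top',(190.4,192.5),z),onz('side',(259.59,285.43),z))
for n in('top','side'):
    p=np.load(f'{n}0.npz')['p'];h=cv2.cvtColor(p,cv2.COLOR_RGB2HSV);H,S,V=h[...,0].astype(int),h[...,1],h[...,2]
    g=((H>65)&(H<95)&(S>90)).astype(np.uint8)
    cs,hi=cv2.findContours(g,cv2.RETR_CCOMP,cv2.CHAIN_APPROX_NONE)
    hs=[c for c,k in zip(cs,hi[0]) if k[3]>=0]; c=max(hs,key=cv2.contourArea)[:,0,:]
    P=np.array([onz(n,u.astype(float),.028)[:2] for u in c])
    f=least_squares(lambda q:np.hypot(*(P-q[:2]).T)-q[2],[*P.mean(0),.145],loss='soft_l1',f_scale=.002)
    print(n,'plate circle',f.x,len(P),np.abs(f.fun).mean())
    ax=f.x[:2]
    if n=='top':
        m=(S<70)&(V>130); r=np.zeros_like(m); r[138:168,296:314]=1; m&=r
        v,u=np.nonzero(m); B=np.array([onz('top',(a,b),.064)[:2] for a,b in zip(u,v)])
        mean=B.mean(0); d=np.linalg.svd(B-mean)[2][0]
        t=(B-mean)@d; print('blade mean',mean,'dir deg',np.degrees(np.arctan2(d[1],d[0])),'ends',mean+d*t.min(),mean+d*t.max())
        print('axis->mean dir',np.degrees(np.arctan2(*(mean-ax)[::-1])),[np.hypot(*(mean+d*k-ax)) for k in(t.min(),t.max())])
    v=onz(n,(356.91,176.24) if n=='top' else(327.73,190.5),.031)[:2]-ax
    print('orange r,ang',np.hypot(*v),np.degrees(np.arctan2(v[1],v[0])))
E
```

```text
orange tri (array([ 0.55177644, -0.10806446,  0.0265997 ]), np.float64(0.0010514364921523573)) [ 0.55081763 -0.10779829  0.031     ] [ 0.54925221 -0.10139248  0.031     ]
blue tri (array([0.54765406, 0.12889822, 0.0283505 ]), np.float64(0.0009734622737271718)) [0.54693587 0.12843165 0.031     ]
button tri (array([0.51039643, 0.35056767, 0.04368601]), np.float64(0.0002149407637806429))
0.03 [0.51149921 0.35457647 0.03      ] [0.51907264 0.33939022 0.03      ]
0.04 [0.51076305 0.35168701 0.04      ] [0.5126549  0.34753442 0.04      ]
0.05 [0.51002689 0.34879755 0.05      ] [0.50623717 0.35567862 0.05      ]
top plate circle [0.54154965 0.01047001 0.14645058] 296 0.000717884262955186
blade mean [0.61280548 0.03732754] dir deg -159.2521047039942 ends [0.64599206 0.04989942] [0.58203523 0.02567103]
axis->mean dir 20.652276956144078 [np.float64(0.11163733530539388), np.float64(0.04324526967847331)]
orange r,ang 0.11863088771296569 -85.51922893766645
side plate circle [0.53947563 0.01864252 0.14795289] 234 0.0018124371645653974
orange r,ang 0.12043248017861659 -85.34366463324031
```

Measured: the axis is at (0.5415, 0.0105), the blade at 20.7° and the orange disc at -85.5° with r 119 mm. That means pushing about 106° clockwise from the blade's left side. Button heights and sizes agree with the text. I'll move to the pre-push pose, up high with the fingers shut.

Emit:
drive_tool([
  [[20,-13,0],-5,0],
  [[50,-32,0],-10,0],
  [[82,-52,0],-16,0],
  [[114,-73,0],-22,0],
  [[146,-93,0],-28,0],
  [[178,-114,0],-34,0],
  [[210,-134,0],-40,0],
  [[242,-154,0],-46,0],
  [[274,-175,0],-52,0],
  [[306,-195,0],-58,0],
], newtons=30)

```text
clock: 0.93
ee_pos: [0.4438, -0.2015, 0.2311]
eef_rot: [[0.09, 0.996, -0.001], [0.996, -0.09, 0.0], [0.0, -0.001, -1.0]]
ft_force: [0.8, -0.5, -0.4]
finger_gap: -0.0004
```

```bash
cat >> h.py <<'E'
A=np.array([.5415,.0105])
def goto(xy,z,yaw):
    o=status.get_obs();R=o['eef_rot'];p=o['ee_pos']
    d=R.T@(np.array([*xy,z])-p)*1e3; y0=np.degrees(np.arctan2(R[1,0],R[0,0]))
    return d.round(1),round((y0-yaw+180)%360-180,1)
def st():
    o=status.get_obs();R=o['eef_rot'];print(round(o['clock'],2),o['ee_pos'].round(4),'yaw',np.degrees(np.arctan2(R[1,0],R[0,0])).round(2),'F',o['ft_force'].round(2),'gap',round(o['finger_gap'],4),'q',o['q'].round(1))
u=lambda a:np.array([np.cos(np.radians(a)),np.sin(np.radians(a))])
E
python3 -c "
from h import *
st();print(goto(A+.088*u(20.7)+.036*u(110.7),.2306,110.7))"
```

```text
0.93 [ 0.4438 -0.2015  0.2311] yaw 84.81 F [ 0.78 -0.46 -0.36] gap -0.0004 q [-25.8  10.4 100.6  -0.   69.  -20.6]
(array([290.8, 141.6,   0.5]), np.float64(-25.9))
```

Emit:
drive_tool([
  [[30,15,0],-4,0],
  [[65,32,0],-7,0],
  [[100,49,0],-10,0],
  [[135,66,0],-13,0],
  [[170,83,0],-16,0],
  [[205,100,0],-19,0],
  [[240,117,0],-22,0],
  [[270,131,0],-25,0],
  [[290,142,0],-26,0],
  [[290,142,0],-26,0],
])

```text
clock: 1.77
ee_pos: [0.6144, 0.0757, 0.2301]
eef_rot: [[-0.355, 0.935, 0.0], [0.935, 0.355, 0.002], [0.001, 0.001, -1.0]]
ft_force: [0.8, 0.0, 0.3]
finger_gap: -0.0
```

Emit:
drive_tool([
  [[0,0,20],0,0],
  [[0,0,50],0,0],
  [[0,0,80],0,0],
  [[0,0,105],0,0],
  [[0,0,120],0,0],
  [[0,0,120],0,0],
])

```text
clock: 2.27
ee_pos: [0.6093, 0.0707, 0.1071]
eef_rot: [[-0.35, 0.937, -0.009], [0.937, 0.35, -0.001], [0.002, -0.009, -1.0]]
ft_force: [-1.2, 0.6, 0.6]
finger_gap: -0.0
```

```bash
python3 - <<'E'
from h import *
st();print(goto(A+.088*u(20.7)+.036*u(110.7),.040,110.7))
for n,r in(('top',(slice(80,260),slice(200,430))),('side',(slice(120,280),slice(200,430)))):
    p,d=viewer.read_camera(n); cv2.imwrite(f'pics/{n}1.png',cv2.resize(p[r][:,:,::-1],None,fx=3,fy=3,interpolation=cv2.INTER_CUBIC))
E
```

```text
2.27 [0.6093 0.0707 0.1071] yaw 110.48 F [-1.17  0.59  0.58] gap -0.0 q [  5.6  27.6  94.   -0.   59.  -14.9]
(array([ 3.5,  3.9, 67. ]), np.float64(-0.2))
```

View pics/top1.png

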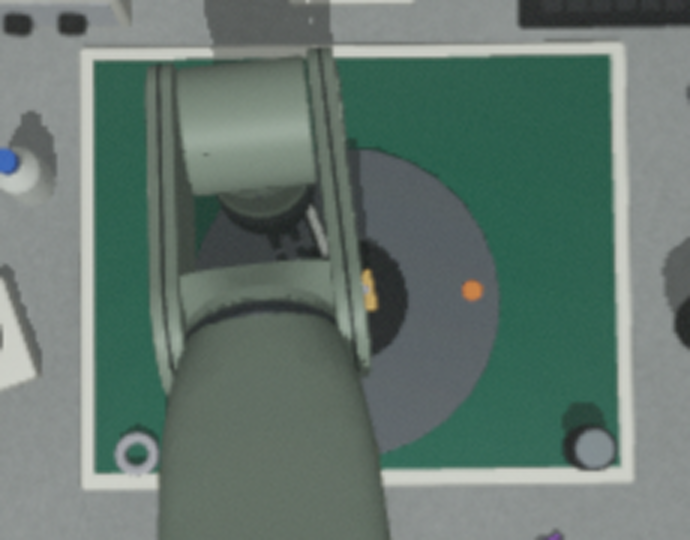

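View pics/side1.png

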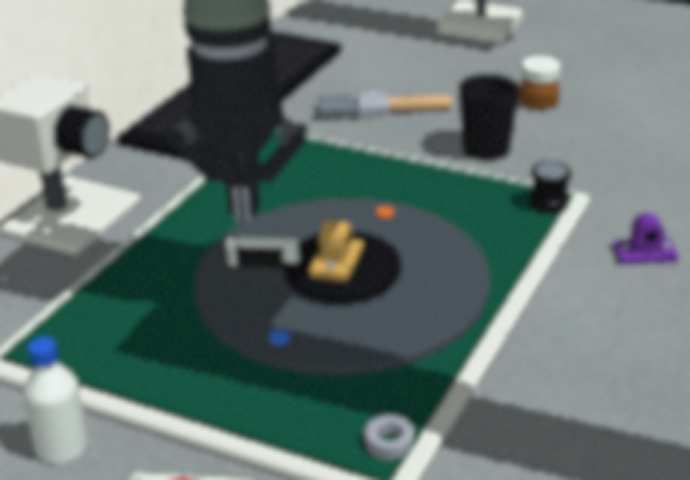

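Emit:
drive_tool([
  [[0,0,15],0,0],
  [[0,0,32],0,0],
  [[0,0,48],0,0],
  [[0,0,60],0,0],
  [[0,0,66],0,0],
  [[0,0,66],0,0],
  [[0,0,66],0,0],
  [[0,0,66],0,0],
])

```text
clock: 3.03
ee_pos: [0.6136, 0.0717, 0.0468]
eef_rot: [[-0.35, 0.937, 0.003], [0.937, 0.35, 0.0], [-0.001, 0.003, -1.0]]
ft_force: [-0.2, 0.3, -0.2]
finger_gap: -0.0002
```

```bash
python3 - <<'E'
from h import *
st();print(goto(A+.088*u(20.7)+.036*u(110.7),.042,110.7))
for n,r in(('top',(slice(120,200),slice(260,370))),('side',(slice(160,240),slice(250,360)))):
    p,d=viewer.read_camera(n); cv2.imwrite(f'pics/{n}2.png',cv2.resize(p[r][:,:,::-1],None,fx=6,fy=6,interpolation=cv2.INTER_CUBIC))
st()
E
```

```text
3.03 [0.6136 0.0717 0.0468] yaw 110.51 F [-0.16  0.26 -0.18] gap -0.0002 q [  5.6  31.3  97.5  -0.   51.1 -14.9]
(array([ 4.3, -1.1,  4.8]), np.float64(-0.2))
3.13 [0.6134 0.0717 0.0466] yaw 110.52 F [ 0.37  0.1  -1.17] gap -0.0002 q [  5.6  31.3  97.5  -0.   51.  -14.9]
```

View pics/side2.png

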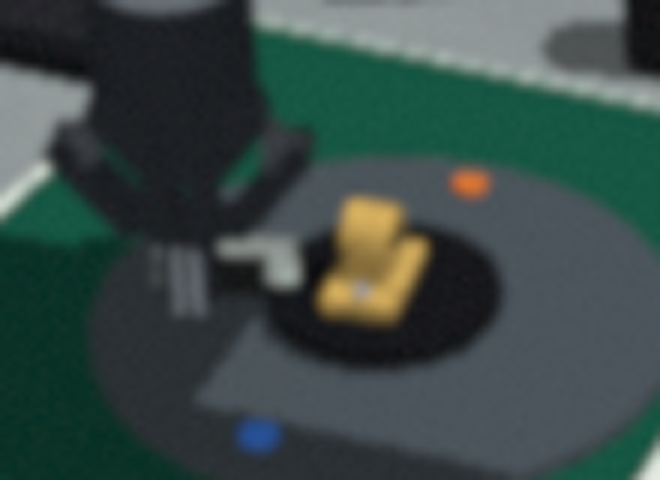

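View pics/top2.png

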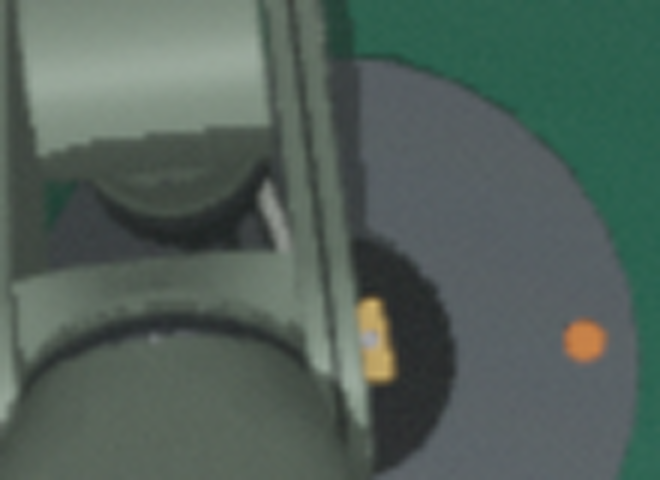

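The side view shows the shut fingers beside the blade's left side, at (183,280) in the crop, with the blade unmoved. Now I'll close the gap gently.

Emit:
drive_tool([
  [[-2,-1,2],0,0],
  [[-5,-1,4],0,0],
  [[-8,-1,4],0,0],
  [[-10,-1,4],0,0],
  [[-12,-1,4],0,0],
  [[-12,-1,4],0,0],
])

```text
clock: 3.63
ee_pos: [0.6161, 0.0596, 0.0413]
eef_rot: [[-0.35, 0.937, 0.0], [0.937, 0.35, -0.0], [-0.0, 0.0, -1.0]]
ft_force: [-0.8, 0.0, 0.1]
finger_gap: 0.0002
```

Emit:
drive_tool([
  [[-1.5,0.3,0],1,0],
  [[-4.6,0.8,0],3,0],
  [[-7.8,1.2,0],5,0],
  [[-10.9,1.5,0],7,0],
  [[-14,1.6,0],9,0],
  [[-17,1.7,0],11,0],
  [[-20,1.7,0],13,0],
  [[-23.4,1.5,0],15,0],
  [[-23.4,1.5,0],15,0],
])

```text
clock: 4.38
ee_pos: [0.6259, 0.0385, 0.0414]
eef_rot: [[-0.095, 0.996, 0.001], [0.996, 0.095, 0.0], [0.0, 0.001, -1.0]]
ft_force: [0.6, 1.2, -0.3]
finger_gap: -0.0
```

```bash
python3 - <<'E'
from h import *
st();o=status.get_obs();v=o['ee_pos'][:2]-A;R=o['eef_rot'][:2,:2];print('s,r',v@R*1e3)
for n,r in(('top',(slice(120,200),slice(260,370))),('side',(slice(160,240),slice(250,360)))):
    p,d=viewer.read_camera(n); cv2.imwrite(f'pics/{n}3.png',cv2.resize(p[r][:,:,::-1],None,fx=6,fy=6,interpolation=cv2.INTER_CUBIC))
E
```

```text
4.38 [0.6259 0.0385 0.0414] yaw 95.43 F [ 0.55  1.15 -0.33] gap -0.0 q [ 2.5 32.4 96.3  0.  51.3 -3. ]
s,r [19.8997293  86.64381064]
```

View pics/side3.png

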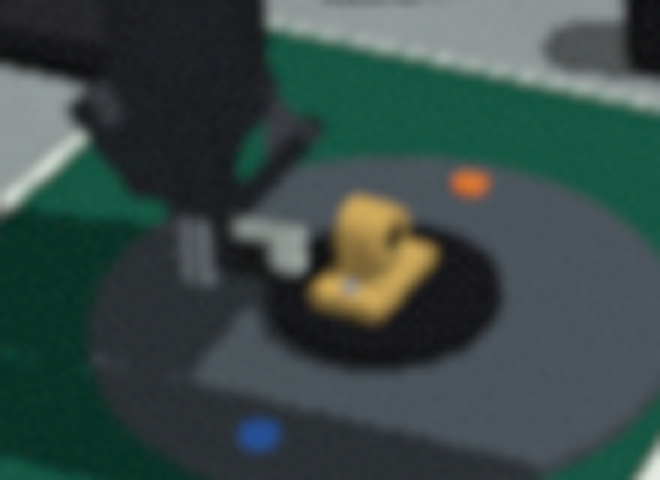

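View pics/top3.png

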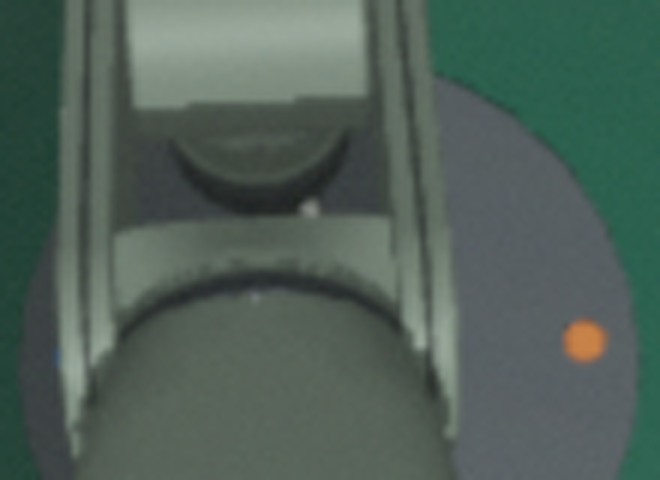

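The specimen has turned with the table and still stands in the middle, and contact force is about 1.2 N. I'll carry on round the arc.

Emit:
drive_tool([
  [[-3.1,0.5,0],2,0],
  [[-7.8,1.2,0],5,0],
  [[-12.4,1.6,0],8,0],
  [[-17,1.7,0],11,0],
  [[-21.8,1.6,0],14,0],
  [[-26.5,1.3,0],17,0],
  [[-31.2,0.7,0],20,0],
  [[-35.8,-0.2,0],23,0],
  [[-40.4,-1.2,0],26,0],
  [[-44.9,-2.5,0],29,0],
])

```text
clock: 5.32
ee_pos: [0.6278, -0.006, 0.0415]
eef_rot: [[0.4, 0.916, 0.002], [0.916, -0.4, 0.0], [0.001, 0.001, -1.0]]
ft_force: [1.9, 1.4, 0.4]
finger_gap: 0.0
```

Emit:
drive_tool([
  [[-4.6,0.8,0],3,0],
  [[-9.3,1.4,0],6,0],
  [[-14,1.6,0],9,0],
  [[-18.7,1.7,0],12,0],
  [[-23.4,1.5,0],15,0],
  [[-28,1.1,0],18,0],
  [[-32.7,0.4,0],21,0],
  [[-37.3,-0.5,0],24,0],
  [[-40.4,-1.2,0],26,0],
  [[-40.4,-1.2,0],26,0],
])

```text
clock: 6.15
ee_pos: [0.6101, -0.0431, 0.0415]
eef_rot: [[0.761, 0.649, 0.001], [0.649, -0.761, -0.0], [0.0, 0.001, -1.0]]
ft_force: [1.0, 0.1, -0.1]
finger_gap: -0.0001
```

```bash
python3 - <<'E'
from h import *
st();o=status.get_obs();v=o['ee_pos'][:2]-A;R=o['eef_rot'][:2,:2];print('s,r',v@R*1e3)
for n,r in(('top',(slice(120,240),slice(250,380))),('side',(slice(150,250),slice(250,380)))):
    p,d=viewer.read_camera(n); cv2.imwrite(f'pics/{n}4.png',cv2.resize(p[r][:,:,::-1],None,fx=5,fy=5,interpolation=cv2.INTER_CUBIC))
E
```

```text
6.15 [ 0.6101 -0.0431  0.0415] yaw 40.49 F [ 0.95  0.08 -0.13] gap -0.0001 q [-5.1 31.3 98.6 -0.  50.1 44.4]
s,r [17.33248538 85.33609394]
```

View pics/side4.png

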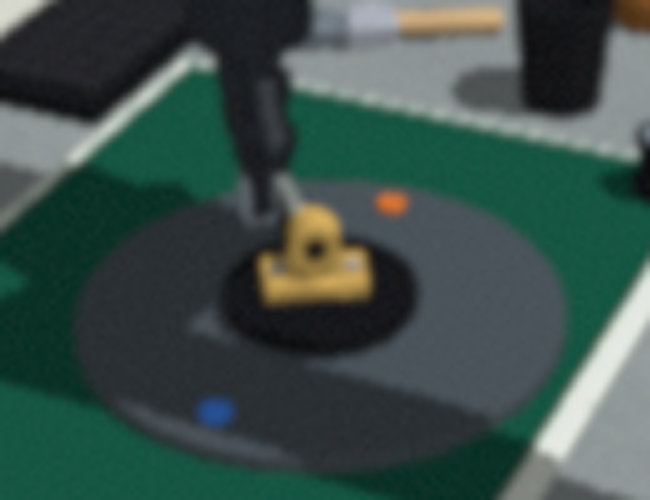

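View pics/top4.png

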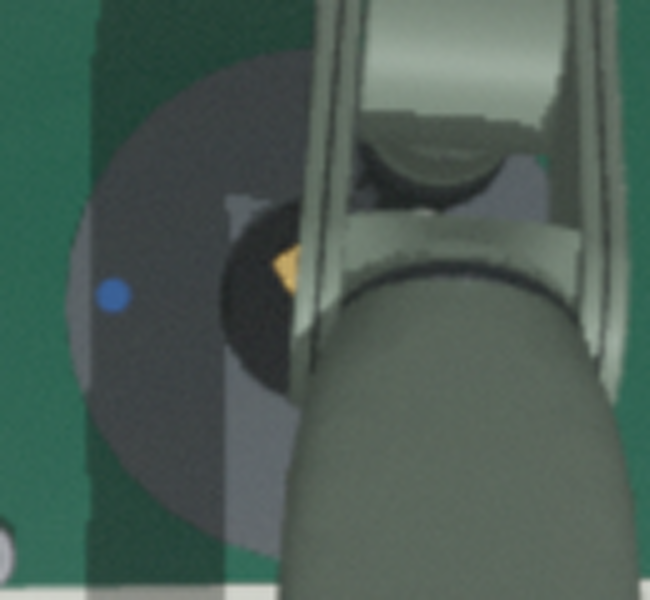

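The table is at about -49°, with the blade in contact and the specimen standing in the middle. I'll push another 30° or so, then measure before the final trim.

Emit:
drive_tool([
  [[-3.1,0.8,0],2,0],
  [[-7.8,1.7,0],5,0],
  [[-12.4,2.4,0],8,0],
  [[-17,2.7,0],11,0],
  [[-21.8,2.6,0],14,0],
  [[-26.5,2.3,0],17,0],
  [[-31.2,1.7,0],20,0],
  [[-35.8,0.8,0],23,0],
  [[-40.4,-0.2,0],26,0],
  [[-43.4,-1,0],28,0],
])

```text
clock: 7.08
ee_pos: [0.5764, -0.0698, 0.0414]
eef_rot: [[0.977, 0.215, 0.0], [0.215, -0.977, 0.0], [0.001, -0.0, -1.0]]
ft_force: [2.0, 1.2, -0.1]
finger_gap: 0.0003
```

```bash
python3 - <<'E'
from h import *
st();o=status.get_obs();v=o['ee_pos'][:2]-A;R=o['eef_rot'][:2,:2];print('s,r',v@R*1e3)
for n,r in(('top',(slice(120,240),slice(250,410))),('side',(slice(150,250),slice(250,380)))):
    p,d=viewer.read_camera(n); np.savez(f'{n}5.npz',p=p);cv2.imwrite(f'pics/{n}5.png',cv2.resize(p[r][:,:,::-1],None,fx=5,fy=5,interpolation=cv2.INTER_CUBIC))
E
```

```text
7.08 [ 0.5764 -0.0698  0.0414] yaw 12.44 F [ 1.96  1.18 -0.08] gap 0.0003 q [ -8.1  29.1 103.    0.   48.   69.5]
s,r [16.82675557 85.94633534]
```

View pics/side5.png

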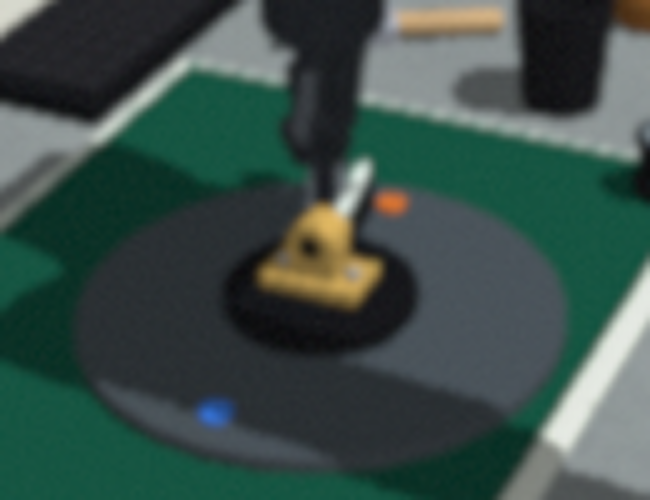

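View pics/top5.png

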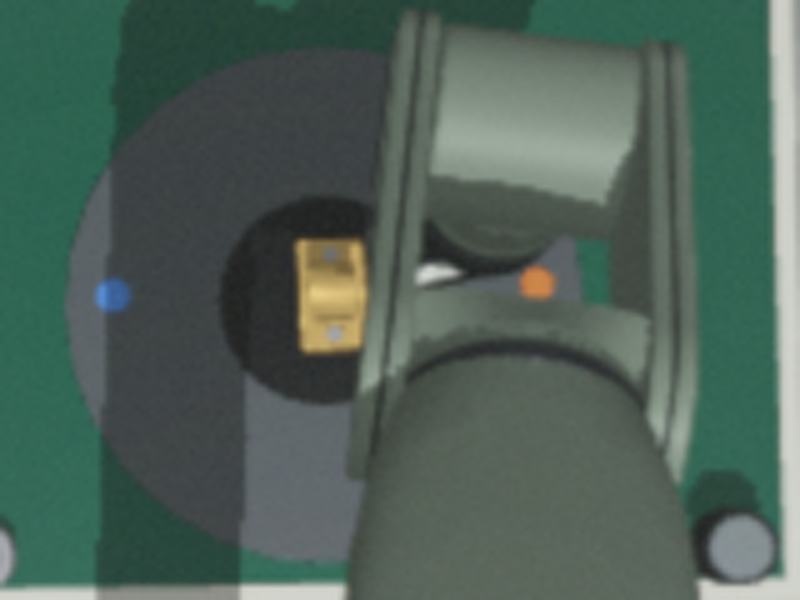

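```bash
python3 - <<'E'
from h import *
p=np.load('side5.npz')['p'];h=cv2.cvtColor(p,cv2.COLOR_RGB2HSV)
m=(h[...,1]<50)&(h[...,2]>120);r=np.zeros_like(m);r[178:196,312:328]=1;m&=r
print(m[178:196,312:328].astype(int))
v,u_=np.nonzero(m);P=np.array([onz('side',(a,b),.064)[:2] for a,b in zip(u_,v)])
As=np.array([.5395,.0186])
print(blobs(m)); mm=P.mean(0)-As; print(np.degrees(np.arctan2(mm[1],mm[0])),np.hypot(*mm))
d=np.linalg.svd(P-P.mean(0))[2][0];print(np.degrees(np.arctan2(d[1],d[0])))
pt=onz('top',(250+440/5,120+270/5),.064)[:2]-A;print(pt,np.degrees(np.arctan2(pt[1],pt[0])))
st()
E
```

```text
[[0 0 0 0 0 0 0 0 0 0 0 0 0 0 0 0]
 [0 0 0 0 0 0 0 0 0 0 0 0 0 0 0 0]
 [0 0 0 0 0 0 0 0 0 0 0 0 0 0 0 0]
 [0 0 0 0 0 0 0 0 0 0 0 0 0 0 0 0]
 [0 0 0 0 0 0 0 0 0 0 1 1 0 0 0 0]
 [0 0 0 0 0 0 0 0 1 1 1 1 0 0 0 0]
 [0 0 0 0 0 0 0 1 1 1 1 1 1 0 0 0]
 [0 0 0 0 0 0 0 1 1 1 1 1 0 0 0 0]
 [0 0 0 0 0 0 0 1 1 1 1 1 0 0 0 0]
 [0 0 0 0 0 0 0 1 1 1 1 0 0 0 0 0]
 [0 0 0 0 0 0 1 1 1 1 1 0 0 0 0 0]
 [0 0 0 0 0 1 1 1 1 1 0 0 0 0 0 0]
 [0 0 0 0 0 1 1 1 1 1 0 0 0 0 0 0]
 [0 0 0 0 0 1 1 1 1 0 0 0 0 0 0 0]
 [0 0 0 0 0 0 1 1 1 0 0 0 0 0 0 0]
 [0 0 0 0 0 0 0 0 0 0 0 0 0 0 0 0]
 [0 0 0 0 0 0 0 0 0 0 0 0 0 0 0 0]
 [0 0 0 0 0 0 0 0 0 0 0 0 0 0 0 0]]
[(array([320.27, 187.04]), np.int32(48), array([317, 182,   8,  11], dtype=int32))]
-78.59265623704195 0.08209271344186994
103.6228951969585
[ 0.01254481 -0.06368054] -78.85565690884113
7.18 [ 0.5761 -0.07    0.0414] yaw 12.57 F [0.54 0.48 0.84] gap -0.0001 q [ -8.1  29.1 103.    0.   48.   69.4]
```

The three estimates put the blade at -76° to -79°, and it needs -85.5°. I'll push 6.5° more slowly, hold, back off to the blade's left, then rise to look.

Emit:
drive_tool([
  [[-1.5,0.3,0],1,0],
  [[-3.1,0.5,0],2,0],
  [[-4.6,0.8,0],3,0],
  [[-6.2,1,0],4,0],
  [[-7.8,1.2,0],5,0],
  [[-9.3,1.4,0],6,0],
  [[-10.1,1.4,0],6.5,0],
  [[-10.1,1.4,0],6.5,0],
  [[-10.1,1.4,0],6.5,0],
])

```text
clock: 7.93
ee_pos: [0.5667, -0.0739, 0.0413]
eef_rot: [[0.994, 0.105, -0.0], [0.105, -0.994, -0.0], [-0.0, 0.0, -1.0]]
ft_force: [0.6, 0.4, 1.0]
finger_gap: -0.0001
```

Emit:
drive_tool([
  [[5,0,0],0,0],
  [[15,0,0],0,0],
  [[28,0,0],0,0],
  [[35,0,-5],0,0],
  [[40,0,-30],0,0],
  [[40,0,-65],0,0],
  [[40,0,-100],0,0],
  [[40,0,-130],0,0],
  [[40,0,-150],0,0],
])

```text
clock: 8.68
ee_pos: [0.6082, -0.0697, 0.1953]
eef_rot: [[0.994, 0.105, 0.005], [0.105, -0.994, -0.001], [0.005, 0.001, -1.0]]
ft_force: [0.8, -0.3, -0.2]
finger_gap: 0.0002
```

Emit:
drive_tool([
  [[0,-30,0],0,0],
  [[0,-65,0],0,0],
  [[0,-100,0],0,0],
  [[0,-135,0],0,0],
  [[0,-170,0],0,0],
  [[0,-205,0],0,0],
  [[0,-240,0],0,0],
  [[0,-275,0],0,0],
  [[0,-295,0],0,0],
  [[0,-300,0],0,0],
])

```text
clock: 9.52
ee_pos: [0.5748, 0.2324, 0.1914]
eef_rot: [[0.994, 0.109, 0.0], [0.109, -0.994, 0.001], [0.0, -0.001, -1.0]]
ft_force: [-1.4, 0.2, 0.7]
finger_gap: 0.0
```

```bash
python3 - <<'E'
from h import *
st()
for n in('top','side'):
    p,d=viewer.read_camera(n); np.savez(f'{n}6.npz',p=p,d=d);cv2.imwrite(f'pics/{n}6.png',p[:,:,::-1])
E
```

```text
9.52 [0.5748 0.2324 0.1914] yaw 6.23 F [-1.41  0.17  0.66] gap 0.0 q [2.090e+01 2.380e+01 8.700e+01 1.000e-01 6.910e+01 1.047e+02]
```

View pics/side6.png

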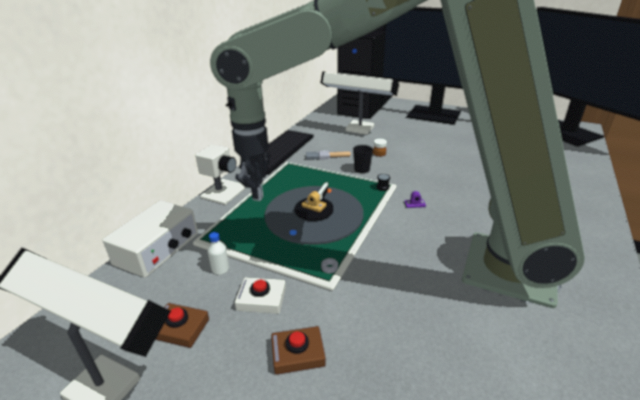

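View pics/top6.png

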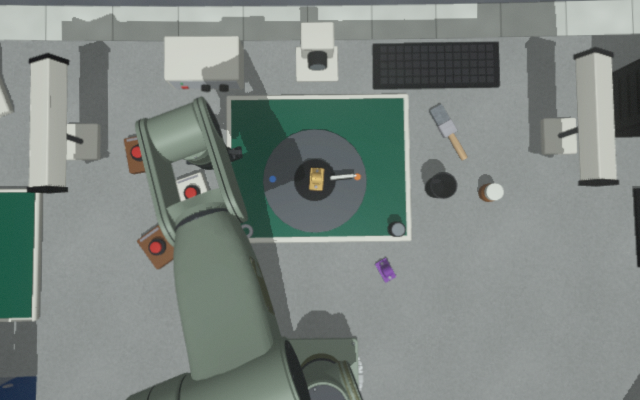

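The top view is now clear: the white blade at (345,177) points at the orange disc at (357,177), and the specimen stands centred at (316,179). Now to measure it.

```bash
python3 - <<'E'
from h import *
p=np.load('top6.npz')['p'];h=cv2.cvtColor(p,cv2.COLOR_RGB2HSV);H,S,V=cv2.split(h)
roi=np.zeros(H.shape,bool);roi[165:190,328:364]=1
m=(S<70)&(V>130)&roi;print(blobs(m))
v,x=np.nonzero(m);B=np.array([onz('top',(a,b),.064)[:2] for a,b in zip(x,v)]);mu=B.mean(0);d=np.linalg.svd(B-mu)[2][0];d*=np.sign(-d[1])
print('blade dir',np.degrees(np.arctan2(d[1],d[0])),'axis->mean',np.degrees(np.arctan2(*(mu-A)[::-1])))
b=blobs((H<18)&(S>110)&(V>60)&roi);print(b)
o=np.array([.55082,-.10780]);print('orange now',[onz('top',k[0],.031)[:2] for k in b])
w=o-mu;print('offset of disc centre from blade line mm',1e3*(d[0]*w[1]-d[1]*w[0]),'from radial',np.degrees(np.arctan2(*(o-A)[::-1])))
c=p[120:240,250:380];cv2.imwrite('pics/top6c.png',cv2.resize(c[:,:,::-1],None,fx=5,fy=5,interpolation=cv2.INTER_CUBIC))
st();print(goto((.5104,.3506),.19,6.2))
dd=np.load('top0.npz')['d'];print('depth height btn',[ (lambda o,dd_:(o+dd_*dd[192+j,190+i])[2])(*ray('top',(190+i,192+j))) for i in(-2,0,2) for j in(-2,0,2)])
E
```

```text
[(array([342.42, 176.25]), np.int32(91), array([330, 174,  26,   6], dtype=int32))]
blade dir -85.61543957795335 axis->mean -85.37603473895784
[(array([357.57, 176.36]), np.int32(28), array([355, 173,   6,   7], dtype=int32))]
orange now [array([ 0.55045743, -0.10963118])]
offset of disc centre from blade line mm -0.06983810358196464 from radial -85.49538485662801
9.62 [0.5752 0.2296 0.1913] yaw 6.15 F [ 0.63 -0.45 -0.16] gap -0.0001 q [ 20.7  23.8  87.1  -0.   69.1 104.6]
(array([ -51.5, -127.2,    1.2]), np.float64(-0.1))
depth height btn [np.float64(0.0520342939308831), np.float64(0.05272819353606528), np.float64(0.05217727531281846), np.float64(0.051681675788000536), np.float64(0.05402682282896398), np.float64(0.05518319829784346), np.float64(0.05642045034841314), np.float64(0.05499937858047099), np.float64(0.05175744835265306)]
```

View pics/top6c.png

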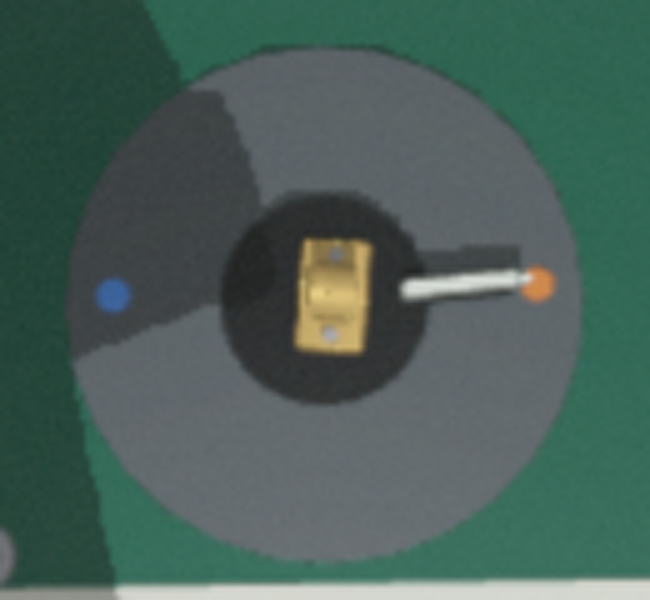

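The blade is at -85.6° and the disc at -85.5°, so the blade line misses the disc centre by less than 1 mm. Now the shutter: its button is at about (0.509, 0.350), with the top about 52 mm up by depth. I'll move over it and down.

Emit:
drive_tool([
  [[-12,-28,0],0,0],
  [[-26,-62,0],0,0],
  [[-40,-94,0],0,0],
  [[-50,-118,0],0,0],
  [[-53,-126,0],0,0],
  [[-53,-126,25],0,0],
  [[-53,-126,60],0,0],
  [[-53,-126,90],0,0],
  [[-53,-126,110],0,0],
  [[-53,-126,110],0,0],
])

```text
clock: 10.45
ee_pos: [0.5075, 0.3448, 0.0767]
eef_rot: [[0.995, 0.103, -0.008], [0.103, -0.995, -0.006], [-0.008, 0.005, -1.0]]
ft_force: [-0.2, -0.7, -0.6]
finger_gap: -0.0
```

```bash
python3 - <<'E'
from h import *
p,d=viewer.read_camera('side'); cv2.imwrite('pics/side7.png',cv2.resize(p[220:340,200:340][:,:,::-1],None,fx=5,fy=5,interpolation=cv2.INTER_CUBIC))
st();print(goto((.509,.350),.06,6.2))
E
```

```text
10.5 [0.5089 0.346  0.0793] yaw 5.92 F [-0.26 -0.58  0.08] gap 0.0001 q [ 3.320e+01  2.930e+01  9.560e+01 -1.000e-01  5.550e+01  1.173e+02]
(array([ 0.6, -4. , 19.3]), np.float64(-0.3))
```

View pics/side7.png

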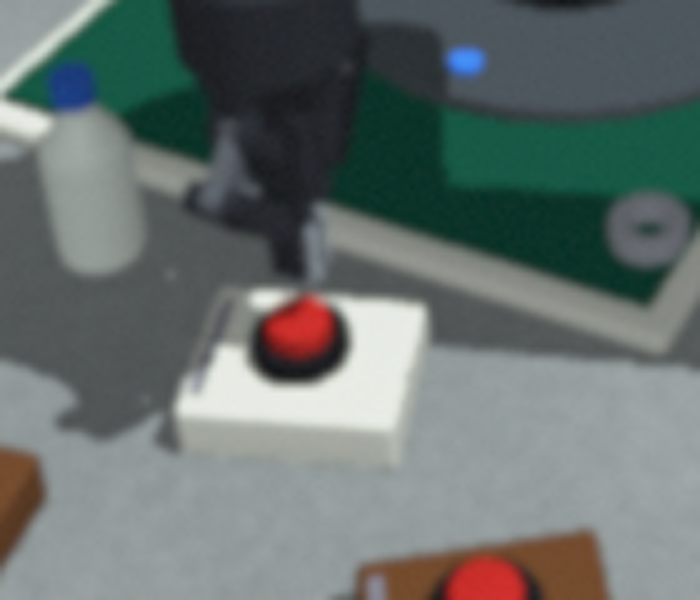

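The fingers are above the cream box's red button, with the tip at (313,275) in the crop and the button at (300,328). Going down gently.

Emit:
drive_tool([
  [[0,-3,5],0,0],
  [[0,-3,12],0,0],
  [[0,-3,18],0,0],
  [[0,-3,22],0,0],
  [[0,-3,25],0,0],
  [[0,-3,25],0,0],
  [[0,-3,25],0,0],
])

```text
clock: 11.08
ee_pos: [0.5089, 0.3515, 0.0563]
eef_rot: [[0.994, 0.105, 0.0], [0.105, -0.994, -0.0], [0.0, 0.0, -1.0]]
ft_force: [-0.5, -0.5, 0.0]
finger_gap: -0.0
```

Emit:
drive_tool([
  [[0,0,1],0,0],
  [[0,0,2],0,0],
  [[0,0,3],0,0],
  [[0,0,3],0,0],
  [[0,0,3],0,0],
])

```text
clock: 11.5
ee_pos: [0.5089, 0.3515, 0.0532]
eef_rot: [[0.994, 0.105, -0.0], [0.105, -0.994, -0.0], [-0.0, 0.0, -1.0]]
ft_force: [0.8, -0.0, -0.1]
finger_gap: -0.0003
```

Emit:
drive_tool([
  [[0,0,1],0,0],
  [[0,0,2],0,0],
  [[0,0,3],0,0],
  [[0,0,4],0,0],
  [[0,0,4],0,0],
  [[0,0,4],0,0],
])

```text
clock: 12.0
ee_pos: [0.5091, 0.3516, 0.0495]
eef_rot: [[0.994, 0.105, 0.0], [0.105, -0.994, 0.0], [0.0, -0.0, -1.0]]
ft_force: [-0.0, -1.1, 2.5]
finger_gap: -0.0003
```

Emit:
drive_tool([
  [[0,0,1],0,0],
  [[0,0,2],0,0],
  [[0,0,3],0,0],
  [[0,0,3],0,0],
  [[0,0,3],0,0],
])

```text
clock: 12.42
ee_pos: [0.5091, 0.3516, 0.0465]
eef_rot: [[0.994, 0.105, 0.0], [0.105, -0.994, 0.0], [0.0, -0.0, -1.0]]
ft_force: [-0.9, -0.2, 4.6]
finger_gap: -0.0001
```

Emit:
drive_tool([
  [[0,0,0.5],0,0],
  [[0,0,1],0,0],
  [[0,0,1.5],0,0],
  [[0,0,2],0,0],
  [[0,0,2],0,0],
])

```text
clock: 12.83
ee_pos: [0.5091, 0.3516, 0.0459]
eef_rot: [[0.994, 0.105, 0.001], [0.105, -0.994, 0.0], [0.001, -0.0, -1.0]]
ft_force: [-2.6, -1.1, 13.3]
finger_gap: -0.0003
```

Emit:
drive_tool([
  [[0,0,0.5],0,0],
  [[0,0,1],0,0],
  [[0,0,1],0,0],
  [[0,0,1],0,0],
])

```text
clock: 13.17
ee_pos: [0.5092, 0.3516, 0.0458]
eef_rot: [[0.994, 0.105, 0.001], [0.105, -0.994, 0.001], [0.001, -0.001, -1.0]]
ft_force: [-3.5, -2.8, 17.5]
finger_gap: 0.0
```

The hard stop is at z = 0.0459: force jumped from about 5 N to 17 N after about 6 mm of travel, so the button bottomed. I'll release, rise clear and check everything.

Emit:
drive_tool([
  [[0,0,-5],0,0],
  [[0,0,-20],0,0],
  [[0,0,-50],0,0],
  [[0,0,-85],0,0],
  [[0,0,-120],0,0],
  [[0,0,-145],0,0],
  [[0,0,-150],0,0],
  [[0,0,-150],0,0],
  [[0,0,-150],0,0],
])

```text
clock: 13.92
ee_pos: [0.5082, 0.351, 0.1918]
eef_rot: [[0.994, 0.105, -0.002], [0.105, -0.994, -0.001], [-0.002, 0.001, -1.0]]
ft_force: [0.5, -0.6, -0.3]
finger_gap: 0.0002
```

```bash
python3 - <<'E'
from h import *
st()
for n in('top','side'):
    p,d=viewer.read_camera(n); np.savez(f'{n}8.npz',p=p,d=d);cv2.imwrite(f'pics/{n}8.png',p[:,:,::-1])
    if n=='side': continue
    h=cv2.cvtColor(p,cv2.COLOR_RGB2HSV);H,S,V=cv2.split(h)
    roi=np.zeros(H.shape,bool);roi[165:190,328:364]=1
    m=(S<70)&(V>130)&roi
    v,x=np.nonzero(m);B=np.array([onz('top',(a,b),.064)[:2] for a,b in zip(x,v)]);mu=B.mean(0);d=np.linalg.svd(B-mu)[2][0];d*=np.sign(-d[1])
    w=np.array([.55082,-.10780])-mu
    print('blade',np.degrees(np.arctan2(d[1],d[0])),'off mm',1e3*(d[0]*w[1]-d[1]*w[0]))
E
```

```text
13.92 [0.5082 0.351  0.1918] yaw 6.02 F [ 0.55 -0.55 -0.3 ] gap 0.0002 q [ 33.6  23.7  87.2  -0.   69.3 117.6]
blade -85.62070703010639 off mm -0.015162370846470274
```

View pics/top8.png

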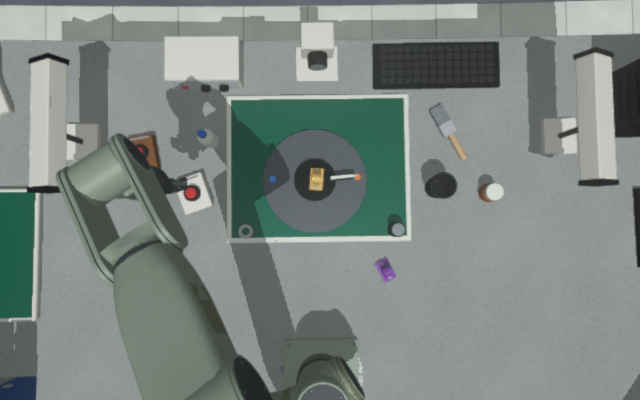

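View pics/side8.png

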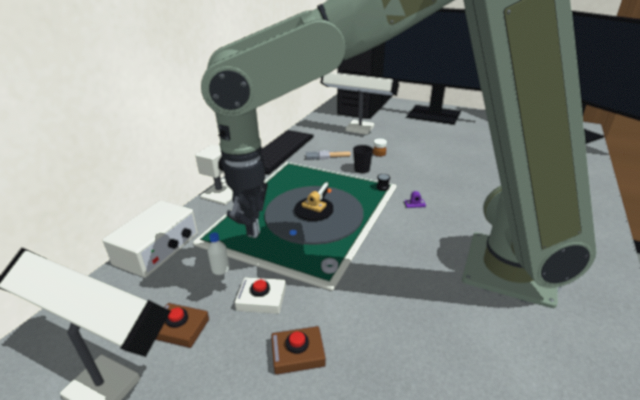

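In the final views the blade tip at (357,177) points at the orange disc, and the specimen stands centred at (316,179). The bystanders are where they were and the arm is clear, so I'm handing in.

```bash
python3 -c "
from workcell import job
print(job.hand_in())"
```

```text
the job is handed in; nothing more can be done
None
```

The turntable is set at the orange marker and the shutter has been pressed. I handed the job in at about 14 s.

- **Turning:** I pushed the blade about 106° clockwise from its left side with the shut fingers, using about 1–2 N. It came to rest at -85.6°, with the orange disc at -85.5°, so the blade's line passes within 1 mm of the disc centre. I measured this again after the press and it had not changed.
- **Pressing:** I pressed the red button on the cream box. The fingertip stopped hard at 46 mm above the table after about 6 mm of travel. The force rose from about 5 N to 17 N there, which I took as fully down, and I then released it.
- **Final check:** By eye in both views, the specimen stood in the middle of its turntable, the other objects were where they started, and the arm was clear and touching nothing.
- **Disagreement between views:** The side camera put points a few mm off the top camera, by up to about 8 mm in y for the plate centre. I used the top camera for all angles, and both cameras gave the orange disc's direction to within 0.2°.

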